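Close the filter funnel and open the vacuum to its setting

ROBOT

A 6-joint arm with a two-finger parallel gripper is mounted at the origin on the work surface. World frame = base frame: x ahead of the robot, y to its left, z up, the work surface at z = 0. Lengths are in m, angles in rad, forces in N, time in s.
With the tool pointing down it reaches from about 0.425 to 0.95 m from the base axis. Payload 3.5 kg.
Tool frame: the origin (TCP) lies at the very end of the fingers, on their centre line; the grasp point (between the pads) lies 19 mm behind it; x points along the fingers, z is the direction in which the jaws open and shut, and the axes are right-handed (so a half turn about x gives the same grasp; the last joint's range is limited). The gripper opens to 85 mm and grips with 20 to 120 N. Pads are 22 mm wide; open, the fingers measure 114 mm over their backs; the gripper's body (76 mm by 85 mm) begins 54 mm behind the grasp point. The pads swing forward as they close: fully open they stand 13 mm farther back than shut.
Start: joints at [0.994, 0.286, 1.577, -0, 1.279, -0.15], TCP at [0.279, 0.614, 0.2] pointing down, gripper open.
Joint ranges: [-2.77, 2.77], [-0.9, 2.22], [0.21, 2.48], [-1.53, 4.67], [0.24, 2.81], [-2.84, 2.84]. Speed limits (rad/s): [2.79, 2.79, 3.14, 3.14, 3.14, 3.14].

INTERFACE

Orientations are given as a unit quaternion [x, y, z, w].
In Python, from plant import ctrl, cams gives the robot as it stands.
- The arm moves only by the tool play_rows, never from a script. Its argument "rows" is a list of rows, each a list of 3 entries, a list of its own where there are three numbers: the opening in per cent of the stroke, from 0 (shut) to 100 (fully open), then the shift along the tool's x, y, z in units of 0.3 m (1.0 is 0.3 m), then the turn, a rotation vector about the tool's x, y, z in units of pi/2 rad (1.0 is pi/2 rad). A call has 1 to 10 rows; each row is the pose to reach, as a shift and turn from the pose commanded when the call began, along the tool's axes at that moment; what a row does not reach only later rows make up. A row lasts 1/12 s, in which the tool goes at most 41.7 mm and 7.16 degrees, less where a joint would pass 70% of its speed; a pose out of reach is approached as far as the arm can. A call with a number of a shift or a turn outside -1 to 1 is refused whole. A call with a gripper value outside its range is refused whole. The fingers move at their own pace and stop on an object; "force" is the grip in N (left out, the last holds). Time passes only in rows, so rows that repeat a pose let the fingers close. It gives the time, the measured TCP pose, the force and the opening at its end, in the units of the state.
- ctrl.get_state(): the state, without advancing time (a new reading comes with each control period).
- cams.read_camera(name): name is "side" or "top"; returns a dict with "color" (480x640x3 uint8, red, green, blue), "fx", "fy", "cx", "cy" (pixels), "view" (4x4, takes a point from world to camera coordinates). Camera axes: x right, y down, z forward; pixel columns grow to the right and rows downward; lengths in m; the calibration is good to about 2 mm. A picture is of the moment at which its call begins. There is no depth.
- ctrl.sign_off(): hands the job in, once; it reports no verdict.
The state is a dict: "time": time; "qpos": joint angles; "dq": joint speeds; "joint_efforts": joint torques, N m; "eef_pos": TCP position; "tcp_rot": TCP orientation; "contact_force": force on the tool from outside, world axes, zero at the start; "wrist_torque": the same for the moment, N m; "opening": opening from 0.0 (shut) to 1.0 (fully open).
Only numpy, scipy, OpenCV 4.12 (cv2) and the standard library are available. Lean on these libraries where they do the work, as an engineer would, in place of code of your own. Each camera call takes 0.05 s, during which the arm holds its last target. There are 200 camera calls.

TASK

One of the three lids on the filtration manifold is still standing proud of its funnel: press it down fully home. Then swing the vacuum lever round until its end points at the setting tab on the scale's rim, and leave it there. Do not shift the tab or disturb the glassware and other things standing around.

Things in the scene. Friction and masses are not known exactly. Their poses are not given: they have to be found in the camera images.
- manifold: steel vacuum filtration manifold, fixed: drip tray 285 x 320 x 8 mm, a level tube along its far edge under three funnels, an upright valve in the middle with a lever over an open arc scale (radius 146 mm, top 68 mm above the table). Origin on the table on the valve's (lever's) upright axis, z up; x runs from it to the row of funnels at x = 90 mm, which are 88 mm apart along y
- lid1 (a joint): how far this funnel's lid is pressed down, m: 0 = standing up on the neck, 0.014 = fully home on the funnel's shoulder. Slides straight down against a steady grip of about 6 N, stays where left. One of the three starts proud (0 to 0.002), the others home; the funnels stand in any order
- lid1_top (a point): centre of the flat top of that white plastic lid, a disc 66 mm across and 17 mm tall (66 mm wide funnel of steel under it); the top is about 148 mm above the table when standing proud and 134.5 mm when home
- lid2 (a joint): how far this funnel's lid is pressed down, m: 0 = standing up on the neck, 0.014 = fully home on the funnel's shoulder. Slides straight down against a steady grip of about 6 N, stays where left. One of the three starts proud (0 to 0.002), the others home; the funnels stand in any order
- lid2_top (a point): centre of the flat top of that white plastic lid, a disc 66 mm across and 17 mm tall (66 mm wide funnel of steel under it); the top is about 148 mm above the table when standing proud and 134.5 mm when home
- lid3 (a joint): how far this funnel's lid is pressed down, m: 0 = standing up on the neck, 0.014 = fully home on the funnel's shoulder. Slides straight down against a steady grip of about 6 N, stays where left. One of the three starts proud (0 to 0.002), the others home; the funnels stand in any order
- lid3_top (a point): centre of the flat top of that white plastic lid, a disc 66 mm across and 17 mm tall (66 mm wide funnel of steel under it); the top is about 148 mm above the table when standing proud and 134.5 mm when home
- lever (a joint): angle of the valve lever, rad, about the upright axis of the manifold's origin: 0 = closed, growing anticlockwise seen from above, stop at 2.094. At 0 the lever points 120 degrees (2.094 rad) anticlockwise from the manifold's x axis. It turns stiffly (0.22 N m, about 2.5 N at the knob), has no spring and stays where it is left
- lever_knob (a point): centre of the top of the lever's upright round black knob, 92 mm from the valve axis, 146 mm above the table; 18 mm thick at its foot (88 mm above the table), 28 mm at its widest (133 mm above the table). The lever's flat steel bar, 16 mm wide, lies 79 to 88 mm above the table
- lever_end (a point): the pointed outer end of the lever, 119 mm from the valve axis, 84 mm above the table; this point's x axis runs outward along the lever
- tab (a joint): angle of the setting tab about the same axis, with the same zero and direction as the lever's angle: the lever lines up with the tab when both angles are equal. The tab is clamped by friction and only marks the setting
- tab_mark (a point): centre of the top of the setting tab, a dark steel block 26 mm long and 14 mm wide with a small round screw outward of it, sitting on the scale's rim 137 mm from the valve axis, its top 84.5 mm above the table, just outside the lever's end; this point's x axis runs outward from the valve axis
- flask_a: loose conical glass flask, 72 mm wide, 120 mm tall; a bystander. Origin at the centre of its underside
- flask_b: loose conical glass flask, 80 mm wide, 132 mm tall; a bystander. Origin at the centre of its underside
- beaker: loose glass beaker, 60 mm wide, 75 mm tall; a bystander. Origin at the centre of its underside
- spatula: loose steel laboratory spatula, a flat bar with broader ends, 190 mm long, 20 mm wide, 6 mm thick, lying on the table; a bystander. Origin at the centre of its underside (its length runs along its x)
- reagent: loose white plastic jar, 72 mm wide, 155 mm tall; a bystander. Origin at the centre of its underside
- washbottle: loose white plastic bottle, 68 mm wide, 170 mm tall; a bystander. Origin at the centre of its underside
- calculator: loose black pocket calculator, 150 x 85 x 18 mm; a bystander. Origin at the centre of its underside (its length runs along its x)
- dish: loose flat glass dish, 90 mm across, 15 mm tall; a bystander. Origin at the centre of its underside

How it is judged:
By the outcome, as a careful person would: the job done as asked, in the order asked, and still so for the second after the job is handed in, with the robot touching nothing.
It also fails if it takes over 58 s, if anything falls off the work surface, if the arm or the gripper's body presses on something with over 40 N, if the wrist force passes 120 N, or if a joint passes its speed limit or range.

## Working session

There is one attempt and no reset: what is moved stays moved. The work goes in short steps, Python scripts to look and compute and a tool call to move; the robot and the scene stay as the last step left them, time stands still between calls to the robot, and variables do not carry over. Pictures are saved under pics/ and viewed, about 8 in all and at most 12, crops included, and the job is handed in when it is done.

Besides the shell and the picture viewer there is one more tool, called as name([rows], argument=value, ...), one row to a line, values as JSON. play_rows: Moves the arm, as the interface text tells. Shifts and turns lie within -1 to 1; 1 stands for 0.3 m of shift or pi/2 rad of turn. Its arguments: {"type":"object","properties":{"rows":{"type":"array"},"force":{"type":"number"}},"required":["rows"]}

```bash
mkdir -p pics; ls
cat > h.py <<'E'
import numpy as np, cv2
from scipy.spatial.transform import Rotation as R
from plant import ctrl, cams
def cam(n, f=None):
    c=cams.read_camera(n)
    if f: cv2.imwrite('pics/'+f, c['color'][:,:,::-1])
    return c
def ray(c,u,v):
    T=np.array(c['view']); d=np.array([(u-c['cx'])/c['fx'],(v-c['cy'])/c['fy'],1])
    return -T[:3,:3].T@T[:3,3], T[:3,:3].T@d
def onz(c,u,v,z):
    o,d=ray(c,u,v); return o+d*(z-o[2])/d[2]
def proj(c,p):
    T=np.array(c['view']); q=T[:3,:3]@np.asarray(p)+T[:3,3]
    return np.array([c['fx']*q[0]/q[2]+c['cx'],c['fy']*q[1]/q[2]+c['cy']])
E
python3 - <<'E'
from h import *
s=ctrl.get_state();print(s['time'],s['eef_pos'],s['tcp_rot'],R.from_quat(s['tcp_rot']).as_matrix().round(3))
for n in('top','side'):
    c=cam(n,n+'0.png');print(n,c['fx'],c['cx'],c['cy'],ray(c,c['cx'],c['cy']))
E
```

```text
pics
0.0 [0.27902586 0.61384269 0.19894013] [-0.38308678  0.59530618  0.38241707  0.59381164] [[-0.001 -0.91   0.414]
 [-0.002  0.414  0.91 ]
 [-1.     0.    -0.002]]
top 622.0537549057148 324.88798030803946 239.30225549665388 (array([0.28879063, 0.03186614, 1.53941259]), array([ 0.14596646, -0.00677151, -0.98926636]))
side 571.9013261167496 324.38508090332436 238.76007844283833 (array([0.23692269, 1.03728478, 1.36734421]), array([ 0.15851318, -0.61777895, -0.77020954]))
```

View pics/top0.png

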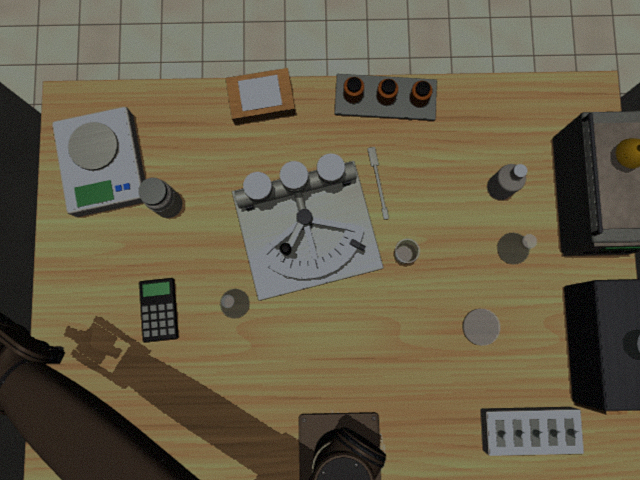

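View pics/side0.png

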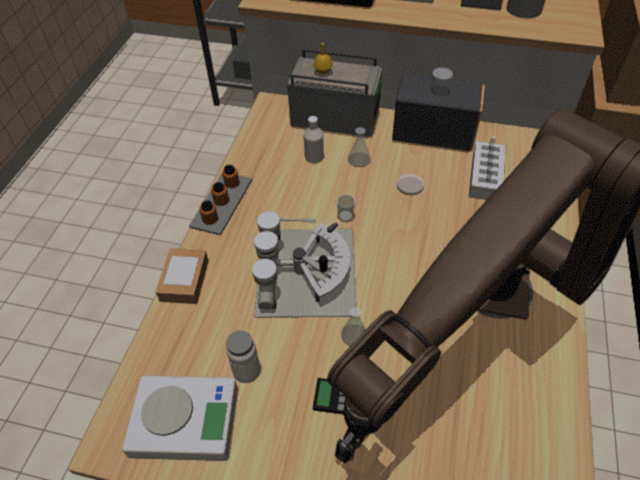

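The top view shows the manifold at about (305,225). The lids are at (257,186), (294,176) and (331,168), the valve at (305,217), the knob at (286,248) and the dark tab at (358,245). The side view shows the lids at (268,222), (266,243) and (264,270). Next I'll look at enlarged crops.

Run:
```python
import cv2,numpy as np
a=cv2.imread('pics/top0.png')[145:305,220:395];b=cv2.imread('pics/side0.png')[200:325,235:365]
cv2.imwrite('pics/c1.png',cv2.resize(a,None,fx=3.6,fy=3.6,interpolation=cv2.INTER_CUBIC))
cv2.imwrite('pics/c2.png',cv2.resize(b,None,fx=4.6,fy=4.6,interpolation=cv2.INTER_CUBIC))
```

```text
(no output)
```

View pics/c1.png

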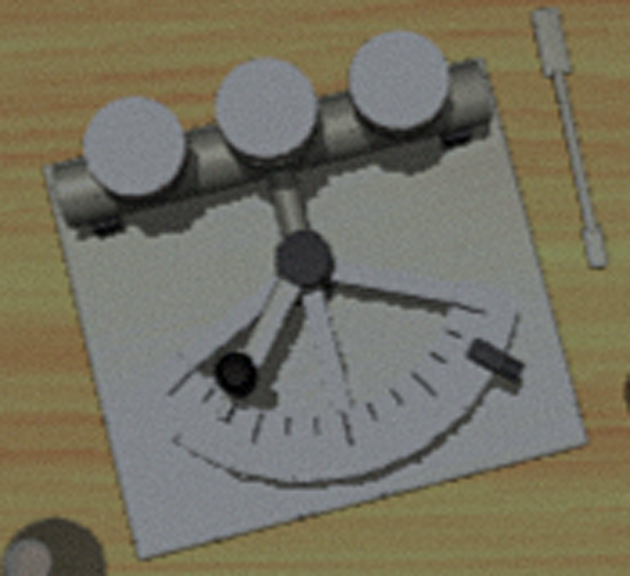

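View pics/c2.png

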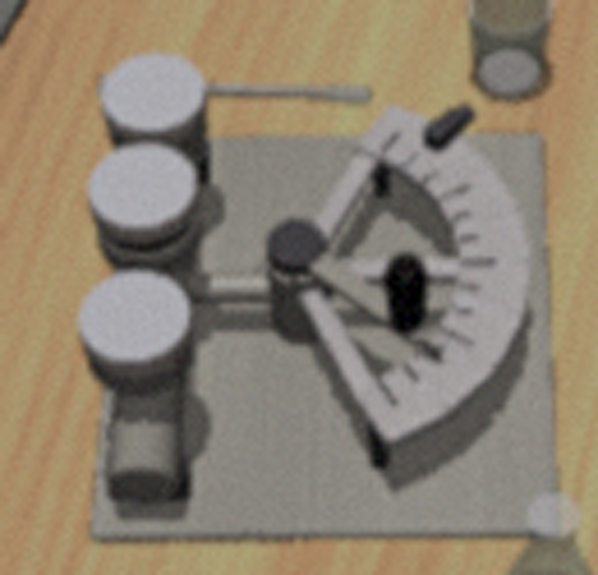

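The middle lid shows a dark neck gap beneath it, at about (148,240) in the side crop, so it looks like the proud one. I'll triangulate the lids and the other features to confirm.

```bash
cat > m.py <<'E'
from h import *
def blob(img,seed,tol,rad):
    # connected region like the seed's brightness, within rad px
    g=cv2.GaussianBlur(img,(3,3),0).mean(2); v=np.median(g[seed[1]-2:seed[1]+3,seed[0]-2:seed[0]+3])
    m=(abs(g-v)<tol).astype(np.uint8); k=np.zeros_like(m); cv2.circle(k,seed,rad,1,-1)
    m=cv2.morphologyEx(m&k,cv2.MORPH_OPEN,np.ones((3,3)))
    n,l=cv2.connectedComponents(m); m=(l==l[seed[1],seed[0]]).astype(np.uint8)
    ct=max(cv2.findContours(m,0,cv2.CHAIN_APPROX_NONE)[0],key=cv2.contourArea)
    return cv2.fitEllipse(cv2.convexHull(ct)),m
def tri(c1,p1,c2,p2):
    A=[];b=[]
    for c,p in((c1,p1),(c2,p2)):
        o,d=ray(c,*p);d/=np.linalg.norm(d);P=np.eye(3)-np.outer(d,d);A.append(P);b.append(P@o)
    return np.linalg.lstsq(np.vstack(A),np.hstack(b),rcond=None)[0]
E
python3 - <<'E'
from m import *
t=cam('top');s=cam('side')
L=[]
for a,b in(((257,184),(264,268)),((294,174),(266,241)),((331,167),(268,219))):
    (e,_),(f,_)=blob(t['color'],a,22,17),blob(s['color'],b,22,15)
    print('lid',np.round(e[0]+e[1],1),np.round(f[0]+f[1],1),'tri',tri(t,e[0],s,f[0]).round(4),'z.1345',onz(t,*e[0],.1345)[:2].round(4),onz(s,*f[0],.1345)[:2].round(4),'z.148',onz(t,*e[0],.148)[:2].round(4),onz(s,*f[0],.148)[:2].round(4))
g=cv2.GaussianBlur(t['color'],(3,3),0).max(2)
def dark(c,x0,x1,y0,y1,th):
    g=cv2.GaussianBlur(c['color'],(3,3),0).max(2)[y0:y1,x0:x1]; m=(g<th).astype(np.uint8)
    n,l,st,ce=cv2.connectedComponentsWithStats(m);i=1+st[1:,4].argmax();print(th,st[i],(ce[i]+[x0,y0]).round(2));return ce[i]+[x0,y0],np.argwhere(l==i)[:,::-1]+[x0,y0]
for th in(60,75,90):
    p,q=dark(t,345,372,232,258,th);w=onz(t,*p,.0845);print('tab',w.round(4))
for th in(25,35,50):
    p,q=dark(t,275,300,238,260,th);print('knob',onz(t,*p,.14).round(4))
p,q=dark(t,292,318,205,228,90);print('hub',onz(t,*p,.1).round(4))
p,q=dark(s,325,345,218,235,75);print('tab side',onz(s,*p,.0845).round(4))
E
```

```text
lid [256.7 184.4  26.8  28.2] [263.2 268.1  17.9  23.4] tri [0.6298 0.1783 0.1263] z.1345 [0.6273 0.1774] [0.6277 0.184 ] z.148 [0.6241 0.176 ] [0.6234 0.1933]
lid [293.2 173.5  27.3  27.9] [264.9 239.8  16.6  22.6] tri [0.6506 0.0925 0.1396] z.1345 [0.6517 0.0927] [0.6525 0.0886] z.148 [0.6482 0.0921] [0.6479 0.0989]
lid [330.4 165.6  27.2  27.6] [267.7 218.9  16.1  21.7] tri [0.6703 0.006  0.1279] z.1345 [0.669  0.0062] [0.6676 0.0116] z.148 [0.6653 0.0064] [0.6628 0.0228]
60 [ 6  8 14 12 82] [357.63 245.37]
tab [ 0.4876 -0.0551  0.0845]
75 [  5   8  15  14 108] [357.89 246.06]
tab [ 0.4859 -0.0557  0.0845]
90 [  5   7  16  19 142] [357.55 246.54]
tab [ 0.4848 -0.0549  0.0845]
25 [ 5  5 11 12 89] [285.22 248.64]
knob [0.4755 0.1127 0.14  ]
35 [  5   5  12  13 110] [285.21 248.56]
knob [0.4757 0.1127 0.14  ]
50 [  4   4  13  14 128] [285.23 248.51]
knob [0.4758 0.1126 0.14  ]
90 [  5   0  21  23 282] [305.05 217.29]
hub [0.5544 0.0677 0.1   ]
75 [ 3  6  9  8 39] [331.72 227.79]
tab side [ 0.4895 -0.0374  0.0845]
```

The middle lid triangulates 12 to 13 mm higher than the other two, so it is the proud one. Its centre is at about (0.648, 0.092). I'll move above it with the fingers shut.

play_rows([
  [0,[-0.1,-0.05,-0.03],[0,0,0]],
  [0,[-0.1,-0.15,-0.09],[0,0,0]],
  [0,[-0.1,-0.27,-0.16],[0,0,0]],
  [0,[-0.1,-0.39,-0.23],[0,0,0]],
  [0,[-0.1,-0.51,-0.3],[0,0,0]],
  [0,[-0.1,-0.63,-0.37],[0,0,0]],
  [0,[-0.1,-0.75,-0.44],[0,0,0]],
  [0,[-0.1,-0.87,-0.51],[0,0,0]],
  [0,[-0.1,-0.92,-0.535],[0,0,0]],
  [0,[-0.1,-0.92,-0.535],[0,0,0]],
])

```text
time: 1.03
eef_pos: [0.4665, 0.3509, 0.2302]
tcp_rot: [-0.382, 0.596, 0.381, 0.596]
contact_force: [-0.8, 0.1, 0.2]
opening: 0.003
```

play_rows([
  [0,[0,-0.05,-0.03],[0,0,0]],
  [0,[0,-0.15,-0.09],[0,0,0]],
  [0,[0,-0.27,-0.16],[0,0,0]],
  [0,[0,-0.39,-0.23],[0,0,0]],
  [0,[0,-0.51,-0.3],[0,0,0]],
  [0,[0,-0.63,-0.37],[0,0,0]],
  [0,[0,-0.75,-0.44],[0,0,0]],
  [0,[0,-0.87,-0.51],[0,0,0]],
  [0,[0,-0.92,-0.535],[0,0,0]],
  [0,[0,-0.92,-0.535],[0,0,0]],
])

```text
time: 1.87
eef_pos: [0.6506, 0.0911, 0.2296]
tcp_rot: [-0.382, 0.595, 0.382, 0.595]
contact_force: [-0.4, 0.2, 0.2]
opening: -0.006
```

```bash
cat >> h.py <<'E'
def to(p):  # world target -> tool-axis shift in units
    s=ctrl.get_state(); M=R.from_quat(s['tcp_rot']).as_matrix()
    print('t',s['time'],'tcp',np.round(s['eef_pos'],4),'F',np.round(s['contact_force'],1),'open',round(s['opening'],3),'q',np.round(s['qpos'],2))
    print('jaw yaw',np.degrees(np.arctan2(M[1,2],M[0,2])).round(1),'tilt',M[2].round(4),'shift',(M.T@(np.array(p)-s['eef_pos'])/.3).round(3))
E
python3 -c "
from h import *
to([.648,.092,.155])"
```

```text
t 1.8667 tcp [0.6506 0.0911 0.2296] F [-0.4  0.2  0.2] open -0.006 q [-0.01  0.23  1.59 -0.    1.32 -1.15]
jaw yaw 65.3 tilt [-1.e+00  1.e-04 -5.e-04] shift [ 0.249  0.009 -0.001]
```

play_rows([
  [0,[0.06,0.009,0],[0,0,0]],
  [0,[0.14,0.009,0],[0,0,0]],
  [0,[0.21,0.009,0],[0,0,0]],
  [0,[0.25,0.009,0],[0,0,0]],
  [0,[0.265,0.009,0],[0,0,0]],
  [0,[0.28,0.009,0],[0,0,0]],
  [0,[0.295,0.009,0],[0,0,0]],
  [0,[0.305,0.009,0],[0,0,0]],
  [0,[0.31,0.009,0],[0,0,0]],
  [0,[0.31,0.009,0],[0,0,0]],
])

```text
time: 2.7
eef_pos: [0.6468, 0.0949, 0.1378]
tcp_rot: [-0.383, 0.594, 0.383, 0.595]
contact_force: [-0.3, 0.3, -0.5]
opening: 0.001
```

play_rows([
  [0,[0.006,0,0],[0,0,0]],
  [0,[0.01,0,0],[0,0,0]],
  [0,[0.01,0,0],[0,0,0]],
])

```text
time: 2.95
eef_pos: [0.6465, 0.0948, 0.1343]
tcp_rot: [-0.383, 0.595, 0.383, 0.595]
contact_force: [0.8, -0.9, 0.5]
opening: 0.0
```

play_rows([
  [0,[0.003,0,0],[0,0,0]],
  [0,[0.007,0,0],[0,0,0]],
  [0,[0.007,0,0],[0,0,0]],
])

```text
time: 3.2
eef_pos: [0.6464, 0.0948, 0.132]
tcp_rot: [-0.383, 0.595, 0.383, 0.594]
contact_force: [-0.0, 0.2, -1.1]
opening: 0.001
```

There is no force at 0.132 m, which I didn't expect, so I'll take a picture.

Run:
```python
from h import *
to([.648,.092,.13])
t=cam('top');s=cam('side')
print(proj(t,[.6464,.0948,.132]),proj(s,[.6464,.0948,.132]))
a=t['color'][145:305,220:395];b=s['color'][170:310,225:365]
o=np.hstack([cv2.resize(a,(400,366)),cv2.resize(b,(366,366))])
cv2.imwrite('pics/c3.png',o[:,:,::-1])
```

```text
t 3.2 tcp [0.6464 0.0948 0.132 ] F [-0.   0.2 -1.1] open 0.001 q [-0.01  0.3   1.69 -0.    1.15 -1.15]
jaw yaw 65.5 tilt [-1.e+00  3.e-04 -2.e-04] shift [ 0.007 -0.009 -0.006]
[292.3999124 175.988047 ] [266.36259629 242.43203203]
```

View pics/c3.png

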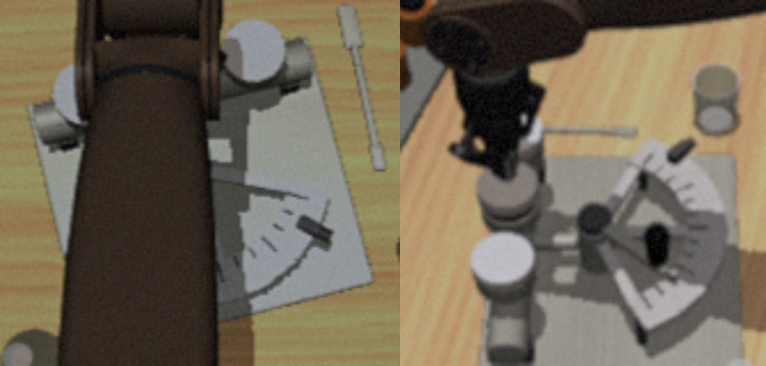

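The side view shows the fingertips just above or touching the middle lid, at about (110,175) in the right half, and no force has built up yet. I'll keep going down in small guarded steps.

play_rows([
  [0,[0.005,0,0],[0,0,0]],
  [0,[0.01,0,0],[0,0,0]],
  [0,[0.01,0,0],[0,0,0]],
])

```text
time: 3.55
eef_pos: [0.6463, 0.0949, 0.1287]
tcp_rot: [-0.383, 0.595, 0.383, 0.594]
contact_force: [0.1, 0.4, 0.5]
opening: -0.001
```

play_rows([
  [0,[0.005,0,0],[0,0,0]],
  [0,[0.01,0,0],[0,0,0]],
  [0,[0.01,0,0],[0,0,0]],
])

```text
time: 3.8
eef_pos: [0.6463, 0.0949, 0.1257]
tcp_rot: [-0.383, 0.595, 0.383, 0.594]
contact_force: [0.3, -0.1, 0.0]
opening: -0.004
```

Run:
```python
from h import *
s=cam('side')
p=ctrl.get_state()['eef_pos']
print(((proj(s,p)-[225,190])*7).round(), ((proj(s,[.648,.092,.148])-[225,190])*7).round(),((proj(s,[.648,.092,.1345])-[225,190])*7).round())
b=s['color'][190:275,225:325]
o=cv2.resize(b,None,fx=7,fy=7,interpolation=cv2.INTER_CUBIC)
o=np.clip(o.astype(float)*1.5,0,255).astype(np.uint8)
cv2.imwrite('pics/c4.png',o[:,:,::-1])
```

```text
[291. 377.] [284. 335.] [287. 357.]
```

View pics/c4.png

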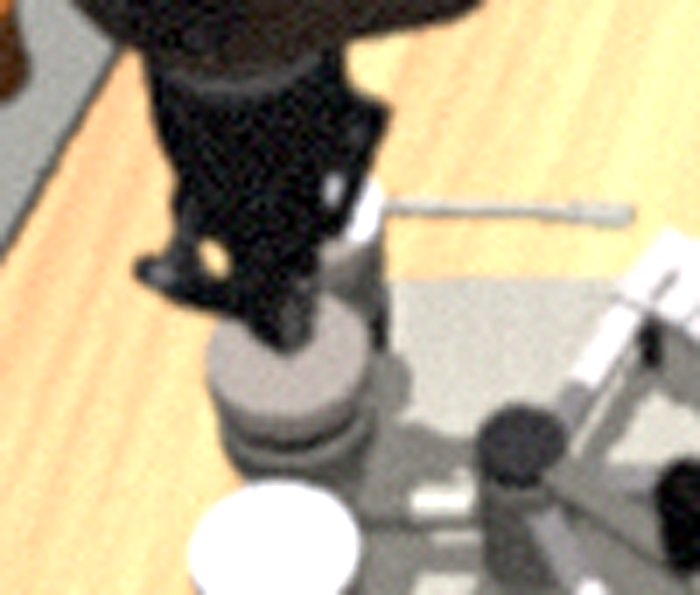

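The fingertip is at about (290,350) in the crop, above the lid's top face, whose centre is near (287,362). The dark gap is still there, so the tips are physically a little higher than the reported TCP. I'll continue in guarded steps.

play_rows([
  [0,[0.005,0,0],[0,0,0]],
  [0,[0.01,0,0],[0,0,0]],
  [0,[0.01,0,0],[0,0,0]],
])

```text
time: 4.1
eef_pos: [0.6463, 0.0949, 0.1228]
tcp_rot: [-0.383, 0.595, 0.383, 0.594]
contact_force: [0.1, 0.3, 0.3]
opening: 0.0
```

play_rows([
  [0,[0.005,0,0],[0,0,0]],
  [0,[0.01,0,0],[0,0,0]],
  [0,[0.01,0,0],[0,0,0]],
])

```text
time: 4.35
eef_pos: [0.6463, 0.0949, 0.1197]
tcp_rot: [-0.383, 0.595, 0.383, 0.594]
contact_force: [0.1, -0.0, 0.2]
opening: 0.0
```

Run:
```python
from h import *
to([.648,.092,.13])
s=cam('side','side5.png')['color'].astype(int).mean(2)
o=cv2.imread('pics/side0.png').astype(int).mean(2)
k=cv2.imread('pics/c4.png').astype(float).mean(2)
k=cv2.resize(k,(100,85),interpolation=cv2.INTER_AREA)/1.5
for r in range(228,266): print(r,o[r,262:271].mean().round(),k[r-190,37:46].mean().round(),s[r,262:271].mean().round(), '|',s[r,272:276].mean().round())
```

```text
t 4.35 tcp [0.6463 0.0949 0.1197] F [ 0.1 -0.   0.2] open 0.0 q [-0.01  0.31  1.7   0.    1.13 -1.15]
jaw yaw 65.5 tilt [-1.e+00  6.e-04 -3.e-04] shift [-0.034 -0.009 -0.006]
228 110.0 15.0 12.0 | 76.0
229 71.0 24.0 14.0 | 71.0
230 73.0 32.0 19.0 | 59.0
231 120.0 28.0 25.0 | 59.0
232 162.0 30.0 27.0 | 69.0
233 174.0 36.0 31.0 | 92.0
234 174.0 38.0 31.0 | 110.0
235 173.0 43.0 34.0 | 123.0
236 173.0 42.0 37.0 | 126.0
237 173.0 42.0 40.0 | 126.0
238 172.0 48.0 40.0 | 126.0
239 173.0 69.0 42.0 | 125.0
240 172.0 97.0 58.0 | 125.0
241 174.0 117.0 87.0 | 126.0
242 173.0 124.0 112.0 | 124.0
243 173.0 125.0 123.0 | 124.0
244 173.0 125.0 126.0 | 119.0
245 174.0 125.0 125.0 | 113.0
246 174.0 125.0 125.0 | 98.0
247 173.0 125.0 126.0 | 83.0
248 158.0 116.0 117.0 | 70.0
249 112.0 93.0 94.0 | 58.0
250 76.0 77.0 77.0 | 52.0
251 63.0 69.0 71.0 | 54.0
252 47.0 50.0 51.0 | 65.0
253 29.0 35.0 29.0 | 73.0
254 46.0 54.0 53.0 | 65.0
255 69.0 75.0 77.0 | 55.0
256 59.0 63.0 66.0 | 50.0
257 45.0 50.0 50.0 | 51.0
258 74.0 84.0 80.0 | 55.0
259 134.0 144.0 149.0 | 62.0
260 168.0 168.0 183.0 | 80.0
261 174.0 170.0 191.0 | 106.0
262 175.0 170.0 191.0 | 137.0
263 172.0 170.0 191.0 | 159.0
264 174.0 170.0 190.0 | 172.0
265 172.0 170.0 191.0 | 185.0
```

The lid hasn't moved: its gap is still at row 253. The tip seen in the image lies near the lid-top plane, so contact should come soon. I'll keep going down.

play_rows([
  [0,[0.005,0,0],[0,0,0]],
  [0,[0.01,0,0],[0,0,0]],
  [0,[0.01,0,0],[0,0,0]],
])

```text
time: 4.65
eef_pos: [0.6467, 0.0949, 0.1173]
tcp_rot: [-0.383, 0.594, 0.383, 0.595]
contact_force: [-0.3, 0.1, -1.0]
opening: -0.001
```

play_rows([
  [0,[0.005,0,0],[0,0,0]],
  [0,[0.01,0,0],[0,0,0]],
  [0,[0.01,0,0],[0,0,0]],
])

```text
time: 4.9
eef_pos: [0.6467, 0.0949, 0.1154]
tcp_rot: [-0.383, 0.594, 0.383, 0.595]
contact_force: [-1.8, 0.2, 5.0]
opening: -0.004
```

play_rows([
  [0,[0.005,0,0],[0,0,0]],
  [0,[0.01,0,0],[0,0,0]],
  [0,[0.01,0,0],[0,0,0]],
])

```text
time: 5.15
eef_pos: [0.6467, 0.0949, 0.1123]
tcp_rot: [-0.383, 0.594, 0.383, 0.595]
contact_force: [-2.9, 0.1, 3.6]
opening: -0.001
```

Contact came at a reported z of about 0.1165, with the expected grip of about 5 N. Home should be about 13 mm lower.

play_rows([
  [0,[0.005,0,0],[0,0,0]],
  [0,[0.012,0,0],[0,0,0]],
  [0,[0.018,0,0],[0,0,0]],
  [0,[0.018,0,0],[0,0,0]],
])

```text
time: 5.48
eef_pos: [0.6467, 0.0949, 0.1068]
tcp_rot: [-0.383, 0.594, 0.383, 0.595]
contact_force: [-1.7, 0.1, 4.2]
opening: -0.0
```

play_rows([
  [0,[0.005,0,0],[0,0,0]],
  [0,[0.008,0,0],[0,0,0]],
  [0,[0.008,0,0],[0,0,0]],
])

```text
time: 5.73
eef_pos: [0.6467, 0.0949, 0.1044]
tcp_rot: [-0.383, 0.594, 0.383, 0.595]
contact_force: [-1.8, 0.1, 4.6]
opening: 0.004
```

play_rows([
  [0,[0.004,0,0],[0,0,0]],
  [0,[0.004,0,0],[0,0,0]],
  [0,[0.004,0,0],[0,0,0]],
])

```text
time: 5.98
eef_pos: [0.6467, 0.0949, 0.1035]
tcp_rot: [-0.383, 0.594, 0.383, 0.595]
contact_force: [-3.2, 0.0, 6.0]
opening: 0.004
```

play_rows([
  [0,[0.004,0,0],[0,0,0]],
  [0,[0.004,0,0],[0,0,0]],
  [0,[0.004,0,0],[0,0,0]],
])

```text
time: 6.23
eef_pos: [0.6468, 0.0949, 0.1035]
tcp_rot: [-0.383, 0.595, 0.383, 0.595]
contact_force: [-4.4, -0.3, 10.0]
opening: 0.0
```

play_rows([
  [0,[0.004,0,0],[0,0,0]],
  [0,[0.006,0,0],[0,0,0]],
  [0,[0.006,0,0],[0,0,0]],
])

```text
time: 6.48
eef_pos: [0.6468, 0.0949, 0.1034]
tcp_rot: [-0.383, 0.595, 0.383, 0.594]
contact_force: [-9.3, -0.9, 15.8]
opening: 0.0
```

play_rows([
  [0,[0.004,0,0],[0,0,0]],
  [0,[0.006,0,0],[0,0,0]],
  [0,[0.006,0,0],[0,0,0]],
])

```text
time: 6.73
eef_pos: [0.6469, 0.0949, 0.1033]
tcp_rot: [-0.383, 0.595, 0.383, 0.594]
contact_force: [-11.4, -0.1, 21.0]
opening: 0.0
```

The lid is against its hard stop after about 13 mm of travel, and the force reached 21 N. The tips sit about 31 mm higher than the reported TCP z. Next I'll raise the tool, turn it half a turn to give joint 6 room, and go above the knob.

play_rows([
  [0,[-0.06,0,0],[0,0,0]],
  [0,[-0.16,0,0],[0,0,0]],
  [0,[-0.28,0,0],[0,0,0]],
  [0,[-0.36,0.05,-0.02],[0,0,0]],
  [100,[-0.36,0.15,-0.05],[0.07,0,0]],
  [100,[-0.36,0.26,-0.09],[0.14,0,0]],
  [100,[-0.36,0.37,-0.12],[0.21,0,0]],
  [100,[-0.36,0.48,-0.16],[0.28,0,0]],
  [100,[-0.36,0.545,-0.18],[0.35,0,0]],
  [100,[-0.36,0.545,-0.18],[0.42,0,0]],
])

```text
time: 7.57
eef_pos: [0.4716, 0.1142, 0.2045]
tcp_rot: [-0.168, 0.687, 0.168, 0.686]
contact_force: [0.7, -0.2, -0.3]
opening: 0.847
```

play_rows([
  [100,[0,0,0],[0.07,0,0]],
  [100,[0,0,0],[0.14,0,0]],
  [100,[0,0,0],[0.21,0,0]],
  [100,[0,0,0],[0.28,0,0]],
  [100,[0,0,0],[0.35,0,0]],
  [100,[0,0,0],[0.42,0,0]],
  [100,[0,0,0],[0.49,0,0]],
  [100,[0,0,0],[0.56,0,0]],
  [100,[0,0,0],[0.63,0,0]],
  [100,[0,0,0],[0.7,0,0]],
])

```text
time: 8.4
eef_pos: [0.4752, 0.1134, 0.2049]
tcp_rot: [0.216, 0.673, -0.216, 0.673]
contact_force: [-0.5, -0.3, -0.2]
opening: 0.997
```

play_rows([
  [100,[0,0,0],[0.07,0,0]],
  [100,[0,0,0],[0.14,0,0]],
  [100,[0,0,0],[0.21,0,0]],
  [100,[0,0,0],[0.28,0,0]],
  [100,[0,0,0],[0.35,0,0]],
  [100,[0,0,0],[0.42,0,0]],
  [100,[0,0,0],[0.49,0,0]],
  [100,[0,0,0],[0.56,0,0]],
  [100,[0,0,0],[0.63,0,0]],
  [100,[0,0,0],[0.7,0,0]],
])

```text
time: 9.23
eef_pos: [0.4752, 0.1134, 0.2049]
tcp_rot: [-0.536, -0.461, 0.536, -0.461]
contact_force: [0.2, 0.6, 0.5]
opening: 0.999
```

Run:
```python
from m import *
to([.4757,.1127,.1])
s=cam('side');t=cam('top')
L=s['color'].mean(2)
for r in range(246,262):print(r,L[r,262:271].mean().round(),end='; ')
p=ctrl.get_state()['eef_pos'];q=p+[0,0,.031]
print(proj(s,p),proj(s,q))
o=cv2.resize(s['color'][175:315,235:375],None,fx=4.2,fy=4.2,interpolation=cv2.INTER_CUBIC)
cv2.imwrite('pics/c5.png',np.clip(o*1.4,0,255).astype(np.uint8)[:,:,::-1])
```

```text
t 9.2333 tcp [0.4752 0.1134 0.2049] F [0.2 0.6 0.5] open 0.999 q [ 0.03 -0.14  2.02  0.    1.26  1.75]
jaw yaw -98.6 tilt [-1.e+00 -2.e-04  0.e+00] shift [0.35  0.002 0.002]
246 181.0; 247 181.0; 248 179.0; 249 181.0; 250 183.0; 251 171.0; 252 127.0; 253 84.0; 254 70.0; 255 60.0; 256 50.0; 257 44.0; 258 76.0; 259 141.0; 260 175.0; 261 181.0; [323.99660279 241.22779428] [323.80720509 233.62939474]
```

View pics/c5.png

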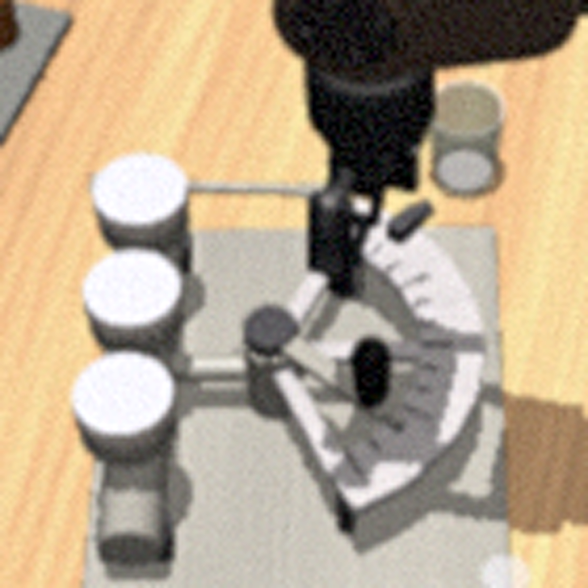

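The middle lid is now home: no dark gap shows, and it matches its neighbours. The black knob is at about (370,372) in the crop, and the open fingers straddle a point above it. I'll align the jaws with the lever's tangent and descend.

play_rows([
  [100,[0,0,0],[0.07,0,0]],
  [100,[0,0,0],[0.14,0,0]],
  [100,[0.05,0,0],[0.2,0,0]],
  [100,[0.12,0,0],[0.2,0,0]],
  [100,[0.2,0,0],[0.2,0,0]],
  [100,[0.27,0,0],[0.2,0,0]],
  [100,[0.32,0,0],[0.2,0,0]],
  [100,[0.34,0,0],[0.2,0,0]],
  [100,[0.36,0,0],[0.2,0,0]],
  [100,[0.36,0,0],[0.2,0,0]],
])

```text
time: 10.17
eef_pos: [0.4749, 0.1134, 0.0967]
tcp_rot: [-0.6, -0.374, 0.601, -0.374]
contact_force: [0.3, 0.2, -0.2]
opening: 0.999
```

play_rows([
  [100,[0.015,0,0],[0,0,0]],
  [100,[0.03,0,0],[0,0,0]],
  [100,[0.045,0,0],[0,0,0]],
  [100,[0.056,0,0],[0,0,0]],
  [100,[0.056,0,0],[0,0,0]],
])

```text
time: 10.58
eef_pos: [0.4749, 0.1134, 0.0799]
tcp_rot: [-0.6, -0.374, 0.601, -0.373]
contact_force: [-0.5, 0.2, -1.1]
opening: 0.996
```

play_rows([
  [60,[0,0,0],[0,0,0]],
  [45,[0,0,0],[0,0,0]],
  [40,[0,0,0],[0,0,0]],
  [36,[0,0,0],[0,0,0]],
  [32,[0,0,0],[0,0,0]],
  [28,[0,0,0],[0,0,0]],
  [24,[0,0,0],[0,0,0]],
  [20,[0,0,0],[0,0,0]],
  [20,[0,0,0],[0,0,0]],
], force=20)

```text
time: 11.33
eef_pos: [0.4757, 0.1139, 0.0812]
tcp_rot: [0.601, 0.374, -0.6, 0.373]
contact_force: [-0.9, 3.9, 3.4]
opening: 0.313
```

The jaws have the knob at a 26.6 mm opening. Next I'll work out the arc.

```bash
cat > arc.py <<'E'
from h import *
import sys
def arc(V,degs,r=None):
    s=ctrl.get_state();P=s['eef_pos'];M=R.from_quat(s['tcp_rot']).as_matrix();d=P-np.array([*V,P[2]])
    n=np.linalg.norm(d);d0=d*(r or n)/n
    print('rad',n.round(4),'ang',np.degrees(np.arctan2(d[1],d[0])).round(2),s['opening'],s['contact_force'].round(1))
    for a in degs: print(a,(M.T@(R.from_euler('z',a,degrees=True).apply(d0)-d)/.3).round(3),'turn',round(-a/90,3))
if __name__=='__main__':arc((.5585,.0695),range(4,41,4))
E
python3 arc.py
```

```text
rad 0.094 ang 151.79 0.3133555996906293 [-0.9  3.9  3.4]
4 [-0.     0.     0.022] turn -0.044
8 [-0.     0.002  0.044] turn -0.089
12 [-0.     0.005  0.065] turn -0.133
16 [-0.     0.009  0.087] turn -0.178
20 [-0.     0.015  0.108] turn -0.222
24 [-0.     0.023  0.128] turn -0.267
28 [-0.     0.032  0.148] turn -0.311
32 [-0.     0.042  0.168] turn -0.356
36 [-0.     0.054  0.186] turn -0.4
40 [-0.     0.066  0.204] turn -0.444
```

play_rows([
  [20,[0,0,0.022],[-0.044,0,0]],
  [20,[0,0.002,0.044],[-0.089,0,0]],
  [20,[0,0.005,0.065],[-0.133,0,0]],
  [20,[0,0.009,0.087],[-0.178,0,0]],
  [20,[0,0.015,0.108],[-0.222,0,0]],
  [20,[0,0.023,0.128],[-0.267,0,0]],
  [20,[0,0.032,0.148],[-0.311,0,0]],
  [20,[0,0.042,0.168],[-0.356,0,0]],
  [20,[0,0.054,0.186],[-0.4,0,0]],
  [20,[0,0.066,0.204],[-0.444,0,0]],
])

```text
time: 12.17
eef_pos: [0.4692, 0.0499, 0.0813]
tcp_rot: [0.439, 0.554, -0.434, 0.559]
contact_force: [9.5, 5.3, -4.2]
opening: 0.314
```

```bash
python3 arc.py|head -1; python3 -c "
from h import *
to([.5,.1,.1])
s=cam('side','side6.png')
o=cv2.resize(s['color'][175:315,235:375],None,fx=4.2,fy=4.2,interpolation=cv2.INTER_CUBIC)
cv2.imwrite('pics/c6.png',np.clip(o*1.4,0,255).astype(np.uint8)[:,:,::-1])"
```

```text
rad 0.0914 ang -167.61 0.31372416069978365 [ 9.5  5.3 -4.2]
t 12.1667 tcp [0.4692 0.0499 0.0813] F [ 9.5  5.3 -4.2] open 0.314 q [-0.11 -0.04  2.17  0.    1.    1.22]
jaw yaw -76.2 tilt [-1.0e+00  9.2e-03  8.0e-04] shift [-0.061  0.14  -0.138]
```

View pics/c6.png

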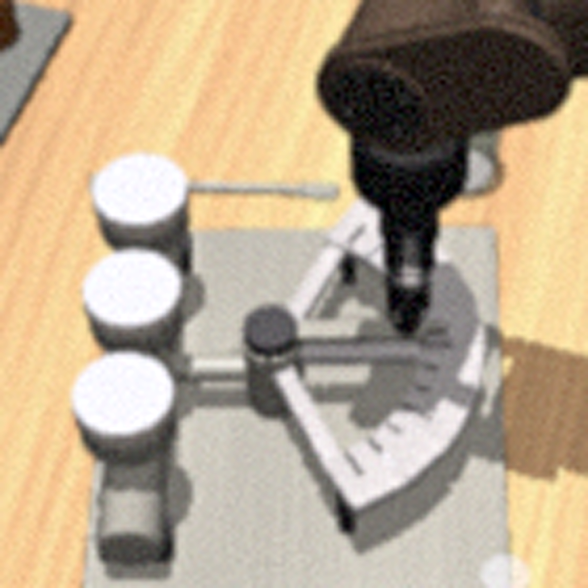

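The lever is following the gripper: its bar is at about (370,345) in the crop. I'll go on with the centre estimate refined from the radial force.

Run:
```python
from h import *
s=ctrl.get_state();M=R.from_quat(s['tcp_rot']).as_matrix();V=np.array([.5583,.071,s['eef_pos'][2]])
C=np.array([.4665,.0503,V[2]]);d=C-V;a0=np.degrees(np.arctan2(d[1],d[0]))%360;print(a0)
for a in range(4,41,4):
    g=np.radians(a0+a);print(a,(M.T@(V+.092*np.array([np.cos(g),np.sin(g),0])-C)/.3).round(3),round(-a/90,3))
```

```text
192.70711350131657
4 [0.    0.007 0.022] -0.044
8 [0.    0.009 0.043] -0.089
12 [0.    0.012 0.064] -0.133
16 [0.    0.017 0.085] -0.178
20 [0.    0.023 0.105] -0.222
24 [0.    0.031 0.125] -0.267
28 [0.001 0.04  0.145] -0.311
32 [0.001 0.05  0.164] -0.356
36 [0.001 0.062 0.182] -0.4
40 [0.001 0.074 0.199] -0.444
```

play_rows([
  [20,[0,0.007,0.022],[-0.044,0,0]],
  [20,[0,0.009,0.043],[-0.089,0,0]],
  [20,[0,0.012,0.064],[-0.133,0,0]],
  [20,[0,0.017,0.085],[-0.178,0,0]],
  [20,[0,0.023,0.105],[-0.222,0,0]],
  [20,[0,0.031,0.125],[-0.267,0,0]],
  [20,[0,0.04,0.145],[-0.311,0,0]],
  [20,[0,0.05,0.164],[-0.356,0,0]],
  [20,[0,0.062,0.182],[-0.4,0,0]],
  [20,[0,0.074,0.199],[-0.444,0,0]],
])

```text
time: 13.05
eef_pos: [0.5037, -0.0024, 0.0812]
tcp_rot: [0.222, 0.671, -0.219, 0.673]
contact_force: [4.2, 6.2, 1.2]
opening: 0.309
```

play_rows([
  [20,[0,0,0],[0,0,0]],
  [20,[0,0,0],[0,0,0]],
])

```text
time: 13.22
eef_pos: [0.5044, -0.0029, 0.0812]
tcp_rot: [0.222, 0.67, -0.22, 0.674]
contact_force: [6.9, 3.8, -0.5]
opening: 0.309
```

```bash
python3 -c "
from h import *
to([.5,0,.1])
s=cam('side','side7.png');t=cam('top')
o=cv2.resize(s['color'][195:285,285:375],(480,480),interpolation=cv2.INTER_CUBIC)
cv2.imwrite('pics/c7.png',np.clip(o*1.4,0,255).astype(np.uint8)[:,:,::-1])"
```

```text
t 13.2167 tcp [ 0.5044 -0.0029  0.0812] F [ 6.9  3.8 -0.5] open 0.309 q [-0.21  0.04  2.09  0.    1.    0.43]
jaw yaw -36.4 tilt [-1.      0.0045  0.0048] shift [-0.063 -0.    -0.017]
```

View pics/c7.png

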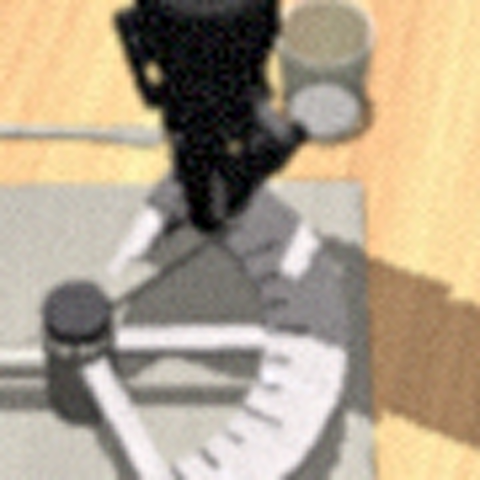

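The gripper hides the tab in this view. I'll advance about 5° more, release, raise and move aside to look.

play_rows([
  [20,[0,0.001,0.014],[-0.028,0,0]],
  [20,[0,0.002,0.027],[-0.056,0,0]],
  [20,[0,0.002,0.027],[-0.056,0,0]],
  [60,[0,0.002,0.027],[-0.056,0,0]],
  [100,[0,0.002,0.027],[-0.056,0,0]],
  [100,[0,0.002,0.027],[-0.056,0,0]],
  [100,[0,0.002,0.027],[-0.056,0,0]],
  [100,[0,0.002,0.027],[-0.056,0,0]],
  [100,[0,0.002,0.027],[-0.056,0,0]],
])

```text
time: 14.07
eef_pos: [0.5084, -0.0074, 0.0805]
tcp_rot: [0.191, 0.681, -0.191, 0.681]
contact_force: [0.1, 0.1, -0.6]
opening: 1.001
```

play_rows([
  [100,[-0.05,0,0],[0,0,0]],
  [100,[-0.14,0,0],[0,0,0]],
  [100,[-0.26,0,0],[0,0,0]],
  [100,[-0.36,0,0],[0,0,0]],
  [100,[-0.42,-0.06,0.02],[0,0,0]],
  [100,[-0.45,-0.16,0.05],[0,0,0]],
  [100,[-0.45,-0.28,0.09],[0,0,0]],
  [100,[-0.45,-0.4,0.13],[0,0,0]],
  [100,[-0.45,-0.52,0.17],[0,0,0]],
  [100,[-0.45,-0.64,0.21],[0,0,0]],
])

```text
time: 14.9
eef_pos: [0.462, -0.2056, 0.2159]
tcp_rot: [0.19, 0.681, -0.191, 0.681]
contact_force: [1.1, -0.3, 0.4]
opening: 1.001
```

play_rows([
  [100,[0,-0.1,0.03],[0,0,0]],
  [100,[0,-0.2,0.06],[0,0,0]],
  [100,[0,-0.26,0.08],[0,0,0]],
  [100,[0,-0.3,0.09],[0,0,0]],
  [100,[0,-0.3,0.09],[0,0,0]],
])

```text
time: 15.32
eef_pos: [0.4383, -0.2969, 0.2154]
tcp_rot: [0.192, 0.681, -0.192, 0.68]
contact_force: [-0.2, -0.1, -1.2]
opening: 0.996
```

```bash
python3 -c "
from h import *
to([.5,0,.1])
s=cam('side','side8.png');t=cam('top','top8.png')
a=cv2.resize(t['color'][190:290,265:385],None,fx=3.3,fy=3.3,interpolation=cv2.INTER_CUBIC)
b=cv2.resize(s['color'][200:300,275:375],(330,330),interpolation=cv2.INTER_CUBIC)
cv2.imwrite('pics/c8.png',np.clip(np.hstack([a,b])*1.3,0,255).astype(np.uint8)[:,:,::-1])"
```

```text
t 15.3167 tcp [ 0.4383 -0.2969  0.2154] F [-0.2 -0.1 -1.2] open 0.996 q [-0.79 -0.05  1.92 -0.    1.27 -0.24]
jaw yaw -31.5 tilt [-1.e+00 -5.e-04 -3.e-04] shift [ 0.384  0.952 -0.341]
```

View pics/c8.png

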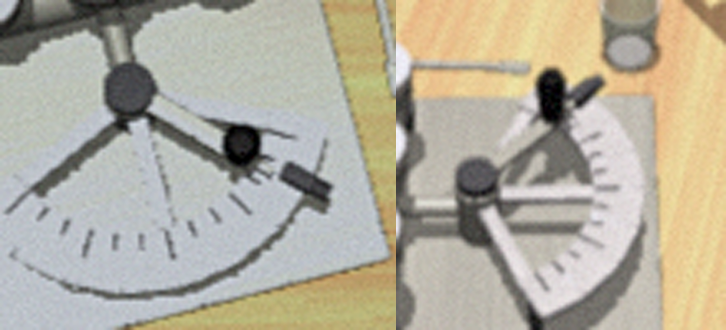

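The lever is nearly lined up. In the left (top-view) half the knob is at (241,145) and the tab at (305,183). In the right (side-view) half the knob is at (551,92) and the tab at (590,93). Next I'll measure the offset of the bar and tab across the radial line in both views.

```bash
cat > prof.py <<'E'
from h import *
V=np.array([.5583,.071]);A=np.radians(239.5);u=np.array([np.cos(A),np.sin(A)]);w=np.array([-u[1],u[0]])
T=range(-18,19,2)
for n in('top','side'):
    c=cam(n);g=cv2.GaussianBlur(c['color'],(0,0),.6).mean(2).astype(np.float32)
    print(n,'t mm    ',*('%4d'%t for t in T))
    for r,z in((40,.088),(48,.088),(56,.088),(64,.088),(72,.088),(106,.086),(112,.084),(118,.084),(124,.0845),(128,.0845),(132,.0845),(136,.0845),(140,.0845),(144,.0845),(150,.0845)):
        P=np.array([proj(c,[*(V+u*r/1e3+w*t/1e3),z]) for t in T],np.float32)
        print('%4d %.3f     '%(r,z),*('%4d'%x for x in cv2.remap(g,P[None,:,0],P[None,:,1],1)[0]))
E
python3 prof.py
python3 - <<'E'
from h import *
from m import tri
def dark(c,cx,cy,h,th):
    g=cv2.GaussianBlur(c['color'],(3,3),0).max(2)[cy-h:cy+h,cx-h:cx+h]
    n,l,st,ce=cv2.connectedComponentsWithStats((g<th).astype(np.uint8));i=1+st[1:,4].argmax();return ce[i]+[cx-h,cy-h],st[i]
t=cam('top');s=cam('side')
k,st=dark(t,338,234,9,40);print('knob top',k,st,onz(t,*k,.125))
k2,st2=dark(s,322,228,12,28);print(k2,st2,'tri',tri(t,k,s,k2))
E
```

```text
top t mm      -18  -16  -14  -12  -10   -8   -6   -4   -2    0    2    4    6    8   10   12   14   16   18
  40 0.088       116   87   68   62   64   87  124  144  150  147  145  142  133  126  139  148  150  147  145
  48 0.088       118   87   69   62   65   96  129  147  149  147  144  140  135  137  144  149  150  150  149
  56 0.088       109   79   66   61   63   82  123  143  148  148  147  138  120  115  131  144  149  150  149
  64 0.088       115   86   69   63   73  104  138  148  149  148  147  138  109   82   80  116  139  149  150
  72 0.088       106   81   69   63   67  104  136  151  152  149  144  135  104   76   64   69  107  135  149
 106 0.086       153  134  101   79   78   73   69   71   77   69   59   56   89  118  142  148  149  151  152
 112 0.084       147  133  110  112  130  131  105  111  129  136  125  107  101  114  140  147  149  149  151
 118 0.084       150  150  148  146  145  132  107  109  120  134  143  147  146  145  149  149  151  150  150
 124 0.085       150  149  149  149  151  150  145  127  108  100   97   97   93   99  114  134  145  14
[... 1930 characters left out ...]
62   51   50   56   63   67   70   83   99  119  136  148  156  152  147
 136 0.085       147  141  127  100   71   52   49   56   64   68   71   82  100  121  140  149  154  157  157
 140 0.085       145  141  128  106   81   61   52   56   63   69   77   88  103  122  139  150  155  156  156
 144 0.085       143  142  131  112   89   70   59   59   65   73   83   98  113  128  141  152  154  154  154
 150 0.085       149  148  145  133  120  106   91   88   87   92  103  117  134  142  149  153  154  154  154
knob top [337.52777778 233.78703704] [  4   3  10  13 108] [ 0.50977804 -0.00714846  0.125     ]
[321.59210526 229.19736842] [ 9  7  6 14 76] tri [ 0.51273024 -0.00767055  0.10608191]
```

In both views the tab sits 4–5 mm anticlockwise of the lever's line, about 2°. I'll go back, regrasp and turn the lever 2° further.

play_rows([
  [100,[0,0.1,-0.03],[0,0,0]],
  [100,[0,0.22,-0.07],[0,0,0]],
  [100,[0,0.34,-0.11],[0,0,0]],
  [100,[0,0.46,-0.15],[0,0,0]],
  [100,[0,0.58,-0.19],[0,0,0]],
  [100,[0,0.7,-0.22],[0,0,0]],
  [100,[0,0.82,-0.26],[0,0,0]],
  [100,[0,0.9,-0.29],[0,0,0]],
  [100,[0,0.94,-0.3],[0,0,0]],
  [100,[0,0.94,-0.3],[0,0,0]],
])

```text
time: 16.45
eef_pos: [0.5088, -0.0046, 0.2157]
tcp_rot: [0.189, 0.681, -0.189, 0.681]
contact_force: [0.1, -0.0, -0.5]
opening: 1.003
```

play_rows([
  [100,[0.07,0,0],[0,0,0]],
  [100,[0.16,0,0],[0,0,0]],
  [100,[0.26,0,0],[0,0,0]],
  [100,[0.36,0,0],[0,0,0]],
  [100,[0.41,0,0],[0,0,0]],
  [100,[0.44,0,0],[0,0,0]],
  [100,[0.45,0,0],[0,0,0]],
  [100,[0.45,0,0],[0,0,0]],
  [60,[0.45,0,0],[0,0,0]],
  [45,[0.45,0,0],[0,0,0]],
])

```text
time: 17.28
eef_pos: [0.51, -0.0078, 0.0824]
tcp_rot: [0.191, 0.68, -0.191, 0.682]
contact_force: [0.3, -0.5, -0.2]
opening: 0.746
```

play_rows([
  [40,[0,0,0],[0,0,0]],
  [36,[0,0,0],[0,0,0]],
  [30,[0,0,0],[0,0,0]],
  [24,[0,0,0],[0,0,0]],
  [20,[0,0,0],[0,0,0]],
  [20,[0,0,0],[0,0,0]],
])

```text
time: 17.78
eef_pos: [0.5093, -0.0075, 0.0816]
tcp_rot: [0.191, 0.68, -0.191, 0.681]
contact_force: [-0.2, -0.3, 5.0]
opening: 0.314
```

play_rows([
  [20,[0,0,0.006],[-0.012,0,0]],
  [20,[0,0,0.011],[-0.022,0,0]],
  [20,[0,0,0.011],[-0.022,0,0]],
  [20,[0,0,0.011],[-0.022,0,0]],
])

```text
time: 18.12
eef_pos: [0.5121, -0.0092, 0.0815]
tcp_rot: [0.179, 0.684, -0.179, 0.685]
contact_force: [-1.0, -0.1, 5.4]
opening: 0.312
```

play_rows([
  [30,[0,0,0],[0,0,0]],
  [45,[0,0,0],[0,0,0]],
  [70,[0,0,0],[0,0,0]],
  [100,[0,0,0],[0,0,0]],
  [100,[0,0,0],[0,0,0]],
  [100,[0,0,0],[0,0,0]],
  [100,[0,0,0],[0,0,0]],
])

```text
time: 18.7
eef_pos: [0.5112, -0.009, 0.0803]
tcp_rot: [0.179, 0.684, -0.179, 0.684]
contact_force: [-0.5, -0.0, 1.0]
opening: 0.998
```

play_rows([
  [100,[-0.05,0,0],[0,0,0]],
  [100,[-0.14,0,0],[0,0,0]],
  [100,[-0.26,0,0],[0,0,0]],
  [100,[-0.36,0,0],[0,0,0]],
  [100,[-0.42,-0.06,0.02],[0,0,0]],
  [100,[-0.45,-0.16,0.05],[0,0,0]],
  [100,[-0.45,-0.28,0.09],[0,0,0]],
  [100,[-0.45,-0.4,0.13],[0,0,0]],
  [100,[-0.45,-0.52,0.17],[0,0,0]],
  [100,[-0.45,-0.64,0.21],[0,0,0]],
])

```text
time: 19.53
eef_pos: [0.4718, -0.2088, 0.2158]
tcp_rot: [0.179, 0.684, -0.179, 0.684]
contact_force: [1.1, -0.1, -0.8]
opening: 1.003
```

play_rows([
  [100,[0,-0.1,0.03],[0,0,0]],
  [100,[0,-0.2,0.06],[0,0,0]],
  [100,[0,-0.26,0.08],[0,0,0]],
  [100,[0,-0.3,0.09],[0,0,0]],
  [100,[0,-0.3,0.09],[0,0,0]],
])

```text
time: 19.95
eef_pos: [0.4512, -0.3008, 0.2154]
tcp_rot: [0.18, 0.684, -0.18, 0.684]
contact_force: [-0.2, 0.1, -0.7]
opening: 0.999
```

```bash
python3 prof.py|sed -n '1,12p;17,29p'; python3 -c "
from h import *
s=cam('side','side9.png');t=cam('top','top9.png')
V=np.array([.5583,.071]);A=np.radians(241);u=np.array([np.cos(A),np.sin(A)]);w=np.array([-u[1],u[0]])
o=[]
for c in(t,s):
    X,Y=np.meshgrid(np.arange(20,155,.25),np.arange(30,-30,-.25))
    P=np.array([proj(c,[*(V+u*r/1e3+w*q/1e3),.0855]) for r,q in zip(X.ravel(),Y.ravel())],np.float32).reshape(*X.shape,2)
    o.append(cv2.remap(c['color'],P,None,cv2.INTER_CUBIC))
cv2.imwrite('pics/c9.png',cv2.resize(np.clip(np.vstack(o)*1.3,0,255).astype(np.uint8)[:,:,::-1],None,fx=1.2,fy=1.2))"
```

```text
top t mm      -18  -16  -14  -12  -10   -8   -6   -4   -2    0    2    4    6    8   10   12   14   16   18
  40 0.088       129  101   76   65   61   72  106  137  149  149  147  145  139  132  136  144  149  150  148
  48 0.088       134  101   78   65   61   77  110  141  150  150  148  146  140  136  139  147  150  149  148
  56 0.088       125   93   72   65   64   73  111  140  151  150  148  145  140  133  139  147  151  150  148
  64 0.088       131   99   74   65   62   77  111  141  150  150  148  142  123   95   84  116  140  151  152
  72 0.088       125   93   73   65   64   78  112  142  151  149  147  144  128  100   74   70  109  137  150
 106 0.086       150  134  105   92  103   96   80   63   74   82   79   61   61   85  118  142  147  150  148
 112 0.084       148  135  111  113  134  146  142  111  110  129  137  111   99  113  141  149  151  151  152
 118 0.084       150  149  147  145  148  150  146  129  114  122  133  135  139  144  149  151  150  150  150
 124 0.085       151  149  150  152  152  152  146  129  110  100   98   98   94  101  115  136  147  15
[... 969 characters left out ...]
  25   16    6    6    6    5    5
 112 0.084       159  149  127  104   84   74   73   80   97  113  120  117   96   74   47   25   14    5    5
 118 0.084       157  141  112   77   51   41   42   51   61   67   76   91   99  107  103   85   61   36   16
 124 0.085       162  142  116   85   56   45   47   55   64   68   72   81   98  118  135  136  126  105   80
 128 0.085       156  143  120   89   60   49   47   54   61   67   72   82   96  117  136  147  149  142  131
 132 0.085       150  141  122   92   61   49   47   53   61   66   71   84   99  119  136  148  155  154  153
 136 0.085       150  140  123   97   69   50   47   54   62   68   74   86  103  121  139  148  153  155  155
```

View pics/c9.png

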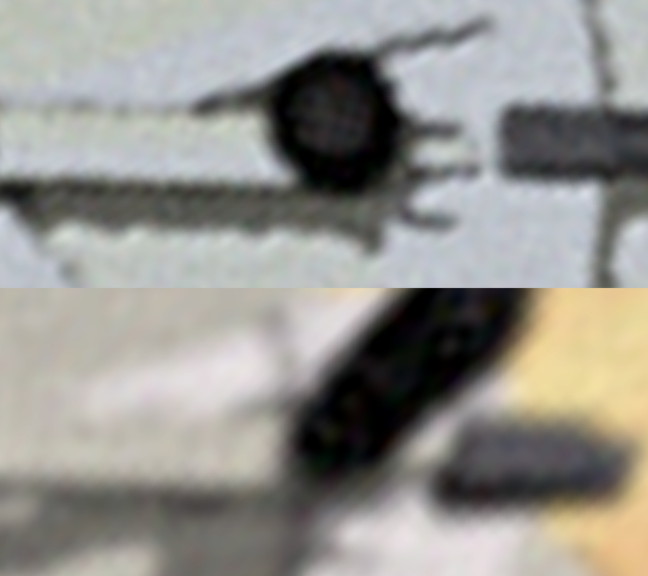

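In the top strip, the bar (edges at y≈106 and 184) and the tab (y≈105–178) are nearly in line, with the tab slightly anticlockwise. The side strip is ambiguous because the knob hides the tip. I'll fix the valve axis at bar height by crossing the bar's old and new edge lines in the saved top images.

```bash
cat > bar.py <<'E'
from h import *
import sys
V0=np.array([.5583,.071]);c=cam('top')
def edges(img,A,rs,z,T=np.arange(-14,14.01,.25)):
    g=cv2.GaussianBlur(img,(0,0),.5).mean(2).astype(np.float32);A=np.radians(A);u=np.array([np.cos(A),np.sin(A)]);w=np.array([-u[1],u[0]])
    out=[]
    for r in rs:
        P=np.array([proj(c,[*(V0+u*r/1e3+w*t/1e3),z]) for t in T],np.float32)
        p=cv2.remap(g,P[None,:,0],P[None,:,1],cv2.INTER_LINEAR)[0];d=np.gradient(p)
        m=(T<-2)&(T>-12);n=(T>2)&(T<14)
        lo=T[m][np.abs(d[m]).argmax()];hi=T[n][np.abs(d[n]).argmax()]
        out.append((r,lo,hi,d[m][np.abs(d[m]).argmax()],d[n][np.abs(d[n]).argmax()]))
    return np.array(out)
def rep(name,img,A,rs,z):
    e=edges(img,A,rs,z)
    for k in(1,2):
        f=np.polyfit(e[:,0],e[:,k],1);print(name,('lo','hi')[k-1],'at rmean %.2f'%np.median(e[:,k]),'slope deg %.2f'%np.degrees(f[0]),'grad %.1f'%np.median(e[:,k+2]),e[:,k].round(1))
if __name__=='__main__':
    rd=lambda f:cv2.imread('pics/'+f)
    rep('bar0',rd('top0.png'),152,range(34,74,3),.088)
    rep('bar8',rd('top8.png'),239,range(34,76,3),.088)
    for f in sys.argv[1:]:
        rep('bar '+f,rd(f),240,range(34,76,3),.088);rep('tab '+f,rd(f),240,range(128,145,2),.0845)
E
python3 bar.py top9.png
```

```text
bar0 lo at rmean -7.75 slope deg 1.36 grad 3.3 [-10.8  -6.  -10.2  -9.5  -5.2  -6.2 -11.8  -8.   -7.2  -5.8  -7.5  -7.
  -8.   -9.8]
bar0 hi at rmean 7.00 slope deg 0.69 grad -4.5 [7.2 6.5 6.8 7.2 7.5 7.  6.5 7.  7.  6.8 7.8 7.8 7.8 6.8]
bar8 lo at rmean -7.50 slope deg -0.83 grad 5.9 [-6.8 -6.2 -7.5 -7.5 -7.2 -7.2 -7.8 -7.8 -6.  -7.5 -8.  -7.8 -7.8 -6.8]
bar8 hi at rmean 7.50 slope deg 6.03 grad -0.1 [ 5.   6.   8.2  6.2  9.5  9.8  6.2 10.8  6.8 11.2 11.   6.5  6.8 13.8]
bar top9.png lo at rmean -6.88 slope deg -1.27 grad 5.9 [-6.  -6.5 -6.8 -6.5 -7.5 -7.  -6.8 -7.  -7.2 -6.2 -7.2 -7.5 -7.8 -6.8]
bar top9.png hi at rmean 9.50 slope deg 5.77 grad 1.7 [ 6.5  8.8 10.5  6.   8.2  9.5  9.8  9.5 11.2  6.8 10.5  7.5 12.5 13.8]
tab top9.png lo at rmean -5.25 slope deg -2.15 grad -6.7 [-5.2 -4.8 -4.8 -5.  -5.  -5.2 -5.2 -5.5 -5.5]
tab top9.png hi at rmean 10.50 slope deg -0.12 grad 5.9 [10.5 10.2 11.5 10.8 10.5 10.5 10.2 10.8 10.8]
```

Allowing for the side faces, the tab centre lies 3–4 mm anticlockwise of the lever line at the tab's radius. I'll add about 1.5°.

play_rows([
  [100,[0,0.1,-0.03],[0,0,0]],
  [100,[0,0.22,-0.07],[0,0,0]],
  [100,[0,0.34,-0.11],[0,0,0]],
  [100,[0,0.46,-0.15],[0,0,0]],
  [100,[0,0.58,-0.19],[0,0,0]],
  [100,[0,0.7,-0.22],[0,0,0]],
  [100,[0,0.82,-0.26],[0,0,0]],
  [100,[0,0.9,-0.29],[0,0,0]],
  [100,[0,0.94,-0.3],[0,0,0]],
  [100,[0,0.94,-0.3],[0,0,0]],
])

```text
time: 21.03
eef_pos: [0.5115, -0.0061, 0.2158]
tcp_rot: [0.177, 0.684, -0.177, 0.685]
contact_force: [0.1, 0.5, -1.2]
opening: 1.004
```

play_rows([
  [100,[0.07,0,0],[0,0,0]],
  [100,[0.16,0,0],[0,0,0]],
  [100,[0.26,0,0],[0,0,0]],
  [100,[0.36,0,0],[0,0,0]],
  [100,[0.41,0,0],[0,0,0]],
  [100,[0.44,0,0],[0,0,0]],
  [100,[0.45,0,0],[0,0,0]],
  [100,[0.45,0,0],[0,0,0]],
  [60,[0.45,0,0],[0,0,0]],
  [45,[0.45,0,0],[0,0,0]],
])

```text
time: 21.87
eef_pos: [0.5128, -0.0095, 0.0824]
tcp_rot: [0.179, 0.683, -0.179, 0.685]
contact_force: [-0.1, 0.7, -0.2]
opening: 0.747
```

play_rows([
  [40,[0,0,0],[0,0,0]],
  [36,[0,0,0],[0,0,0]],
  [30,[0,0,0],[0,0,0]],
  [24,[0,0,0],[0,0,0]],
  [20,[0,0,0],[0,0,0]],
  [20,[0,0,0],[0,0,0]],
])

```text
time: 22.37
eef_pos: [0.512, -0.0092, 0.0815]
tcp_rot: [0.179, 0.684, -0.179, 0.685]
contact_force: [-1.9, -1.2, 5.2]
opening: 0.313
```

play_rows([
  [20,[0,0,0.004],[-0.008,0,0]],
  [20,[0,0,0.008],[-0.017,0,0]],
  [20,[0,0,0.008],[-0.017,0,0]],
  [20,[0,0,0.008],[-0.017,0,0]],
])

```text
time: 22.7
eef_pos: [0.5141, -0.0104, 0.0815]
tcp_rot: [0.17, 0.686, -0.17, 0.687]
contact_force: [-1.4, -0.5, 5.2]
opening: 0.31
```

play_rows([
  [30,[0,0,0],[0,0,0]],
  [45,[0,0,0],[0,0,0]],
  [70,[0,0,0],[0,0,0]],
  [100,[0,0,0],[0,0,0]],
  [100,[0,0,0],[0,0,0]],
  [100,[0,0,0],[0,0,0]],
  [100,[0,0,0],[0,0,0]],
])

```text
time: 23.28
eef_pos: [0.5134, -0.0102, 0.0804]
tcp_rot: [0.17, 0.687, -0.17, 0.686]
contact_force: [0.0, 0.4, -0.5]
opening: 1.001
```

play_rows([
  [100,[-0.05,0,0],[0,0,0]],
  [100,[-0.14,0,0],[0,0,0]],
  [100,[-0.26,0,0],[0,0,0]],
  [100,[-0.36,0,0],[0,0,0]],
  [100,[-0.42,-0.06,0.02],[0,0,0]],
  [100,[-0.45,-0.16,0.05],[0,0,0]],
  [100,[-0.45,-0.28,0.09],[0,0,0]],
  [100,[-0.45,-0.4,0.13],[0,0,0]],
  [100,[-0.45,-0.52,0.17],[0,0,0]],
  [100,[-0.45,-0.64,0.21],[0,0,0]],
])

```text
time: 24.12
eef_pos: [0.4792, -0.211, 0.2158]
tcp_rot: [0.17, 0.686, -0.17, 0.687]
contact_force: [1.7, 0.2, 0.3]
opening: 1.003
```

play_rows([
  [100,[0,-0.1,0.03],[0,0,0]],
  [100,[0,-0.2,0.06],[0,0,0]],
  [100,[0,-0.26,0.08],[0,0,0]],
  [100,[0,-0.3,0.09],[0,0,0]],
  [100,[0,-0.3,0.09],[0,0,0]],
])

```text
time: 24.53
eef_pos: [0.461, -0.3035, 0.2154]
tcp_rot: [0.171, 0.686, -0.171, 0.686]
contact_force: [-0.1, 0.8, 0.1]
opening: 1.0
```

```bash
python3 -c "
from h import *
s=cam('side','side10.png');t=cam('top','top10.png')
a=cv2.resize(t['color'][205:260,290:380],None,fx=7,fy=7,interpolation=cv2.INTER_CUBIC)
cv2.imwrite('pics/c10.png',np.clip(a*1.2,0,255).astype(np.uint8)[:,:,::-1])
"; python3 bar.py top10.png|tail -4;python3 prof.py|sed -n '5,9p;23,25p'
```

```text
bar top10.png lo at rmean -5.75 slope deg 1.44 grad 6.0 [-6.  -5.8 -6.2 -5.8 -6.  -5.8 -6.  -5.  -6.  -5.5 -5.2 -5.5 -5.  -5. ]
bar top10.png hi at rmean 10.12 slope deg 3.65 grad 1.3 [ 9.8  7.5 10.5 11.2  6.2  9.8  9.8 10.8 10.5 12.8  8.5 12.2  7.8 13.8]
tab top10.png lo at rmean -5.25 slope deg -2.15 grad -6.8 [-5.2 -4.8 -4.8 -5.  -5.  -5.2 -5.2 -5.5 -5.5]
tab top10.png hi at rmean 10.50 slope deg -2.27 grad 5.9 [10.5 10.2 11.5 10.8 10.5 11.  10.2 10.8  9.5]
  64 0.088       142  118   91   72   64   64   77  115  141  151  149  149  144  133  113  126  141  150  151
  72 0.088       142  120   92   73   65   64   83  117  145  150  149  146  141  124   93   71  105  135  151
 106 0.086       151  134  111  107  128  116   92   68   60   62   72   75   64   65   82  115  136  149  151
 112 0.084       147  134  110  113  134  148  152  143  119  102  118  134  134  129  142  148  150  150  150
 118 0.084       149  150  148  146  148  149  150  146  134  112  118  127  135  137  145  150  151  151  151
 106 0.086       163  158  150  141  127  109   97   92   94   93   91   73   50   31   12    8    5    7    8
 112 0.084       157  147  126  104   85   72   64   61   73   87  105  116  107   92   64   40   25   13   10
 118 0.084       158  141  112   78   52   42   40   44   52   59   71   91  110  127  130  113   89   60   36
```

View pics/c10.png

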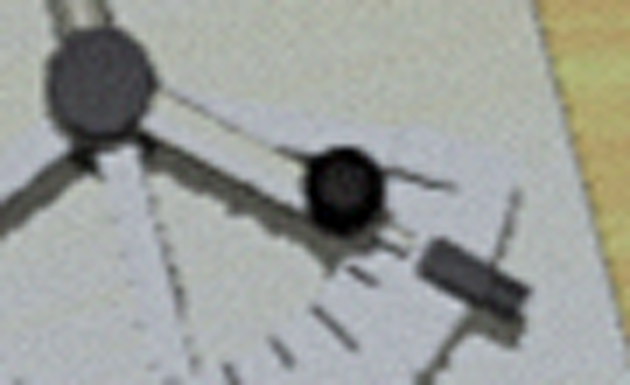

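The bar's midline now runs through (232,151) and the tip at about (407,240) to the tab centred at (475,275), so they are in line to within about half a degree. Before handing in, I'll check that the tab and the bystanders have not moved.

Run:
```python
from bar import *
a=cv2.imread('pics/top0.png');b=cv2.imread('pics/top10.png')
rep('tab0',a,240,range(128,145,2),.0845)
for n,(x,y,h) in dict(jar=(160,197,24),flask1=(234,303,20),calc=(158,310,34),spat=(378,183,38),beaker=(405,253,15),wash=(508,182,24),flask2=(518,245,24),dish=(481,327,22),tab=(358,245,10)).items():
    f=lambda i:np.float32(cv2.cvtColor(i[y-h:y+h,x-h:x+h],6))
    s,r=cv2.phaseCorrelate(f(a),f(b),cv2.createHanningWindow((2*h,2*h),cv2.CV_32F));print(n,np.round(s,2),round(r,2),'diff',np.abs(f(a)-f(b)).mean().round(1))
to([.5,0,.1]); ctrl.sign_off()
```

```text
tab0 lo at rmean -5.25 slope deg -2.15 grad -6.1 [-5.2 -4.8 -4.8 -5.  -5.  -5.2 -5.2 -5.5 -5.5]
tab0 hi at rmean 10.50 slope deg -2.51 grad 5.4 [10.5 10.2 11.5 10.8 10.5 10.5 10.2 10.8  9.5]
jar [0.1  0.14] 0.95 diff 12.1
flask1 [-0.15 -0.13] 0.95 diff 13.4
calc [-0.03 -0.  ] 1.0 diff 13.0
spat [0.01 0.05] 0.93 diff 15.7
beaker [ 0.11 -0.08] 0.91 diff 13.3
wash [0.05 0.08] 0.63 diff 20.7
flask2 [-6.88 -6.6 ] -0.06 diff 55.6
dish [0.57 0.27] 0.66 diff 37.6
tab [0.03 0.07] 0.93 diff 13.9
t 24.8333 tcp [ 0.4621 -0.3003  0.2156] F [-1.1  0.5  1. ] open 1.0 q [-0.76  0.    1.87  0.    1.27 -0.28]
jaw yaw -27.7 tilt [-1.e+00  3.e-04 -1.e-04] shift [ 0.386  0.945 -0.353]
the job is handed in; nothing more can be done
```

I pressed the middle lid home, then turned the lever until it pointed at the tab. I released it, parked the arm clear and handed in at about 24.8 s.

- **Lid:** it stopped hard after about 13 mm of travel, and I pressed to 21 N against the stop. The dark gap beneath it is gone in the side view.
- **Height mismatch:** the fingertips met the lid about 31 mm lower in reported height than expected. I worked from force and images there and never found the cause.
- **Lever:** it took three grasps, with corrections of 2° and then 1.5° after looking. The last top-view fit puts it within about 0.3° of the tab, while my reading by eye suggested it may be up to about 0.8° too far. The side view was too ambiguous to settle it, because the knob hides the lever's tip.
- **Tab:** its edges read the same before and after.
- **Other things standing around:** the jar, near flask, calculator, spatula and beaker show no shift; the washbottle shows none either, but its image match was weaker. The check could not confirm the far flask and the dish. I think the parked arm and its shadow were in the way. No unexpected contact force showed near them.

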